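# Clear the row, fetch the gasket, seat it, reset the row

### The job

Stand the clear tumbler, the amber jar and the steel canister aside on the grey side mat, and only then fetch the purple gasket from behind where they stood and seat it flat around the post of the steel blender base. Once it is seated, put each of the three back upright on the middle of its own coaster: tumbler on cork, jar on blue, canister on red. Never knock any of the three over, and leave the yellow pry tool where it lies.

Things in the scene. Friction and masses are not known exactly. Their poses are not given: they have to be found in the camera images.
- tumbler: Empty transparent plastic tumbler, open at the top, standing upright on the cork coaster at the start: 100 mm tall, outer diameter 54 mm at the foot widening evenly to 62 mm at the rim, wall 3 mm, about 80 g. Origin: centre of its underside, z up its axis.
- jar: Amber glass jar with a white screw lid (lid tight, one piece), standing upright on the blue coaster at the start: 92 mm tall, straight sides, 60 mm diameter (lid 61 mm, its top 20 mm), about 220 g. Origin: centre of its underside, z up.
- canister: Brushed steel canister with a black lid (one piece), standing upright on the red coaster at the start: 95 mm tall, straight sides, 58 mm diameter (lid 59 mm, its top 15 mm), about 200 g. Origin: centre of its underside, z up.
- gasket: Purple firm silicone gasket ring lying flat on the tiles, hemmed in by the tumbler, jar and canister, which stand around its robot side (one about 68 mm and two about 86 mm from it, centre to centre, some 92 mm from each other): outer diameter 48 mm, hole 32 mm, 16 mm thick, about 30 g. Origin: centre of its underside, z along its axis.
- blender_base: Round steel blender cup base, fixed, left or right on the table: 92 mm diameter at the foot, flat top ledge 78 mm in diameter at 30 mm height. A central dark post 22 mm in diameter stands on the ledge, straight for 12 mm, then tapering to 12 mm at its top, 47 mm above the tiles. The gasket goes around it, underside on the ledge. Origin: centre of the underside, z up.
- side_mat: Grey rectangular mat fixed to the tiles on the other side of the table, 270 mm (its x) by 120 mm (its y), 4 mm thick; the three things are parked on it. Origin: centre of its underside.
- coaster_cork: Round brown cork coaster, the tumbler's place, 76 mm diameter, 3 mm thick, fixed. Origin: centre of its underside.
- coaster_blue: Round blue coaster, the jar's place, 76 mm diameter, 3 mm thick, fixed. Origin: centre of its underside.
- coaster_red: Round red coaster, the canister's place, 76 mm diameter, 3 mm thick, fixed. Origin: centre of its underside.
- pry_tool: Yellow plastic pry tool lying flat beyond the gasket, roughly crosswise, 131 mm long (its x, from -65 to +66 mm), 18 to 24 mm wide, 8 mm thick: a bystander, to be left alone. Origin: on its underside near its middle.

How it is judged:
By the outcome, as a careful person would: the job done as asked, in the order asked, and still so for the second after the job is handed in, with the robot touching nothing.
It also fails if it takes over 134 s, if anything falls off the work surface, if the arm or the gripper's body presses on something with over 40 N, if the wrist force passes 120 N, or if a joint passes its speed limit or range.

### The arm

A 6-joint arm with a two-finger parallel gripper is mounted at the origin on the work surface. World frame = base frame: x ahead of the robot, y to its left, z up, the work surface at z = 0. Lengths are in m, angles in rad, forces in N, time in s.
With the tool pointing down it reaches from about 0.375 to 0.975 m from the base axis. Payload 3.8 kg.
Tool frame: the origin (TCP) lies midway between the tips of the shut fingers; the grasp point (between the pads) lies 19 mm behind it; z points along the fingers, y is the line along which they close (so a half turn about z gives the same grasp; the last joint's range is limited). The gripper opens to 88 mm and grips with 3 to 60 N. Pads are 18 mm wide; open, the fingers measure 123 mm over their backs; the gripper's body (75 mm by 187 mm) begins 45 mm behind the grasp point.
Start: joints at [1.23, 0.264, 1.604, -0, 1.274, -0.037], TCP at [0.202, 0.644, 0.239] pointing down, gripper open.
Joint ranges: [-2.63, 2.63], [-0.94, 2.18], [0.31, 2.57], [-1.31, 4.45], [0, 2.66], [-2.55, 2.55]. Speed limits (rad/s): [2.57, 2.57, 3.14, 3.14, 3.14, 3.14].

### API

Orientations are given as a unit quaternion [x, y, z, w].
In Python, from workcell import robot gives the robot as it stands.
- The arm moves only by the tool apply_moves, never from a script. Its argument "series" is a list of rows, each a list of 7 numbers: the opening, from -1 (shut) to 1 (fully open), then the shift along the tool's x, y, z normalised to -1 to 1, where 1 is 0.3 m, then the turn, a rotation vector about the tool's x, y, z normalised to -1 to 1, where 1 is 30 degrees. In form: [[fingers, x, y, z, wx, wy, wz], ...]. A call has 1 to 12 rows; each row is the pose to reach, as a shift and turn from the pose commanded when the call began, along the tool's axes at that moment; what a row does not reach only later rows make up. A row lasts 1/12 s, in which the tool goes at most 41.7 mm and 7.16 degrees, less where a joint would pass 70% of its speed; a pose out of reach is approached as far as the arm can. A call with a number of a shift or a turn outside -1 to 1 is refused whole. A call with a gripper value outside its range is refused whole. The fingers move at their own pace and stop on an object; "force" is the grip in N (left out, the last holds). Time passes only in rows, so rows that repeat a pose let the fingers close. It gives the time, the measured TCP pose, the force, the opening and the grip force at its end, in the units of the state.
- robot.read_state(): the state, without advancing time (a new reading comes with each control period).
- robot.get_image(name): name is "side" or "top" or "wrist"; returns a dict with "frame" (384x512x3 uint8, blue, green, red), "K" (3x3 intrinsics, pixels), "R" (3x3) and "t" (3): a world point X has camera coordinates R X + t; the wrist camera has in their place "T_tool_cam" (4x4, takes a point from camera to tool coordinates, whose origin is the TCP and whose axes are the flange's). Camera axes: x right, y down, z forward; pixel columns grow to the right and rows downward; lengths in m; the calibration is good to about 2 mm. A picture is of the moment at which its call begins: read the wrist's pose just before it. There is no depth.
- robot.hand_in(): hands the job in; it is judged then, once.
The state is a dict: "t": time; "joints": joint angles; "dq": joint speeds; "tau": joint torques, N m; "position": TCP position; "tool_rot": TCP orientation; "contact_force": force on the tool from outside, world axes, zero at the start; "wrist_torque": the same for the moment, N m; "opening": finger opening in m; "grasp_force": force on a finger pad.
Only numpy, scipy, OpenCV 4.12 (cv2) and the standard library are available. Lean on these libraries where they do the work, as an engineer would, in place of code of your own. Each camera call takes 0.05 s, during which the arm holds its last target. There are 200 camera calls.

## Working session

There is one attempt and no reset: what is moved stays moved. The work goes in short steps, Python scripts to look and compute and a tool call to move; the robot and the scene stay as the last step left them, time stands still between calls to the robot, and variables do not carry over. Pictures are saved under pics/ and viewed, at most 14 in all, crops included, and the job is handed in when it is done.

Besides the shell and the picture viewer there is one more tool, called after ">>>" in YAML: its name, and indented under it one key for each argument. apply_moves: Moves the arm, as the interface text tells. Scaled input: -1 to 1 covers 0.3 m each way for a shift and 30 degrees each way for a turn. Its arguments: {"type":"object","properties":{"series":{"type":"array","items":{"type":"array","items":{"type":"number"}}},"force":{"type":"number"}},"required":["series"]}

```bash
mkdir -p pics; ls; python3 - <<'E'
from workcell import robot
import cv2,pickle
s=robot.read_state();print(s)
a=robot.get_image("top");b=robot.get_image("side")
pickle.dump((a,b),open('a.pkl','wb'))
for n,i in(("top",a),("side",b)):
    cv2.imwrite(f'pics/{n}0.png',i["frame"]);print(n,i["K"],i["R"],i["t"])
E
```

```text
pics
{'t': 0.0, 'joints': array([ 1.23009006e+00,  2.64744971e-01,  1.60532789e+00,  3.76442699e-05,
        1.27372173e+00, -3.69046664e-02]), 'dq': array([ 1.47301996e-03, -7.80039049e-04,  8.08081304e-05,  9.72682138e-04,
        2.77813003e-04,  1.82383304e-06]), 'tau': array([-1.72933189e-03, -5.02093291e+01, -3.56885004e+01,  7.26793916e-02,
        2.93359347e-02, -1.34876159e-04]), 'position': array([0.20168594, 0.64343325, 0.23741843]), 'tool_rot': array([ 1.51322693e-01,  9.88483804e-01, -1.07802857e-03, -2.24308319e-04]), 'contact_force': array([0.6945912 , 0.09262392, 0.60394531]), 'wrist_torque': array([ 0.00290966,  0.00136994, -0.01430364]), 'grasp_force': 0.0, 'opening': 0.0881823815684034}
top [[425.86194812   0.         255.38238262]
 [  0.         425.86194812 190.44718958]
 [  0.           0.           1.        ]] [[ 0.00664095 -0.9999712  -0.003674  ]
 [-0.98112316 -0.00580559 -0.19329677]
 [ 0.19326987  0.00488832 -0.98113346]] [-0.00750029  0.60423282  0.8006883 ]
side [[363.50711497   0.         253.66378476]
 [  0.         363.50711497 196.50651433]
 [  0.           0.           1.        ]] [[-0.96074033 -0.27731408  0.0086557 ]
 [-0.16842519  0.55814098 -0.81247252]
 [ 0.22047897 -0.78203296 -0.58293523]] [0.57495501 0.12421779 0.66330371]
```

View pics/top0.png

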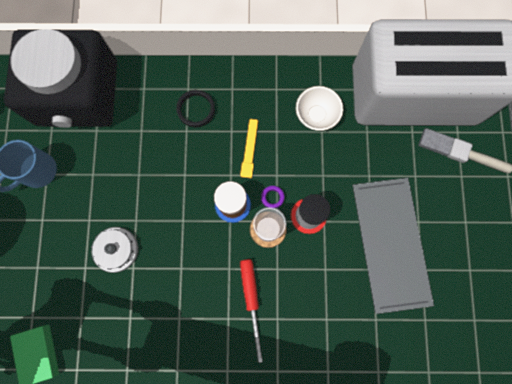

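View pics/side0.png

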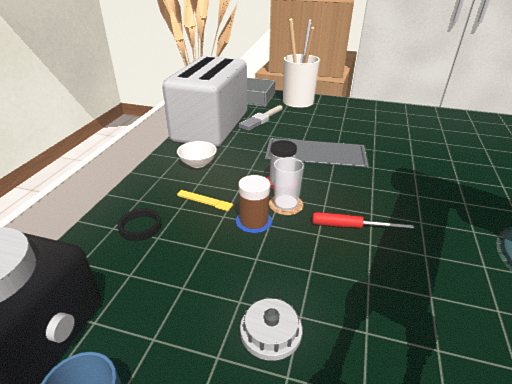

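The top view (up = +x, left = +y) shows the jar lid at about (230,195), tumbler at (268,226), canister lid at (315,207), gasket at (272,197), base at (114,249), mat at (392,245) and pry tool at (250,150). The side view agrees. Next I'll measure these.

```bash
cat > h.py <<'E'
import numpy as np,cv2,pickle
from workcell import robot
from scipy.spatial.transform import Rotation as Rot
def ray(im,uv,z):
    uv=np.atleast_2d(uv).astype(float)
    d=np.c_[uv,np.ones(len(uv))]@np.linalg.inv(im["K"]).T@im["R"]
    c=-im["R"].T@im["t"]
    return (c+d*((z-c[2])/d[:,2])[:,None])[:,:2]
def proj(im,X):
    p=(np.atleast_2d(X)@im["R"].T+im["t"])@im["K"].T
    return p[:,:2]/p[:,2:]
def mask(im,lo,hi,box):
    m=cv2.inRange(cv2.cvtColor(im["frame"],cv2.COLOR_BGR2HSV),np.array(lo),np.array(hi))
    k=np.zeros_like(m);x0,y0,x1,y1=box;k[y0:y1,x0:x1]=255
    return m&k
def blob(m):
    c,_=cv2.findContours(m,cv2.RETR_EXTERNAL,cv2.CHAIN_APPROX_NONE)
    return max(c,key=cv2.contourArea)[:,0]
def circ(im,m,z):
    """circle through the blob's outer hull on plane z (min enclosing)"""
    P=ray(im,blob(m),z).astype(np.float32)
    c,r=cv2.minEnclosingCircle(P[:,None]);return np.r_[c,r].round(4)
def fitc(P):
    """algebraic circle fit"""
    A=np.c_[2*P,np.ones(len(P))];s=np.linalg.lstsq(A,(P**2).sum(1),rcond=None)[0]
    return np.r_[s[:2],np.sqrt(s[2]+s[:2]@s[:2])].round(4)
E
python3 - <<'E'
from h import *
a,b=pickle.load(open('a.pkl','rb'))
print("cams",-a["R"].T@a["t"],-b["R"].T@b["t"])
print("jar lid",circ(a,mask(a,(0,0,150),(180,70,255),(210,178,250,215)),.092))
print("can lid",circ(a,mask(a,(0,0,0),(180,255,60),(298,190,332,222)),.095))
g=mask(a,(125,80,60),(155,255,255),(255,180,290,212));print("gasket",circ(a,g,.012),fitc(ray(a,blob(g),.016)))
for n,lo,hi,bx in(("blue",(110,120,60),(125,255,255),(205,170,255,230)),("red",(0,150,80),(8,255,255),(285,185,335,240)),("cork",(8,60,60),(20,255,255),(240,200,295,255)),("pry",(22,120,100),(35,255,255),(235,110,265,185))):
    m=mask(a,lo,hi,bx);h=cv2.convexHull(blob(m))[:,0]
    print(n,(m>0).sum(),circ(a,m,.003),fitc(ray(a,h,.003)), ray(a,blob(m),.004).min(0),ray(a,blob(m),.004).max(0))
m=mask(a,(0,0,60),(180,60,160),(345,170,440,320));P=ray(a,blob(m),.004).astype(np.float32);r=cv2.minAreaRect(P);print("mat",r,cv2.boxPoints(r))
m=mask(a,(0,0,110),(180,50,255),(85,220,140,275));print("base",circ(a,m,.0),circ(a,m,.03))
v=[cv2.resize(a["frame"][170:280,80:340],None,fx=3,fy=3,interpolation=cv2.INTER_CUBIC)[:, :780], cv2.resize(b["frame"][130:235,190:320],None,fx=2.4,fy=2.4)]
w=np.zeros((600,780,3),np.uint8);w[:330]=v[0][:330];w[335:335+252,:312]=v[1][:252,:312]
c=cv2.resize(a["frame"][175:255,205:340],None,fx=3.3,fy=3.3,interpolation=cv2.INTER_CUBIC);w[335:599,320:320+445]=c[:264,:445]
cv2.imwrite('pics/z.png',w)
E
```

```text
cams [ 0.4381277  -0.00790617  0.90235078] [0.42705935 0.60883744 0.48260999]
jar lid [0.5847 0.0456 0.0316]
can lid [ 0.5693 -0.1245  0.0391]
gasket [ 0.6003 -0.0393  0.0257] [ 0.6    -0.0394  0.0242]
blue 97 [0.5649 0.0557 0.0285] [0.5777 0.049  0.0296] [0.5487261  0.03089785] [0.57858367 0.08038926]
red 269 [ 0.5619 -0.1166  0.0386] [ 0.5619 -0.1165  0.038 ] [ 0.52430126 -0.15137322] [ 0.59700762 -0.0793975 ]
cork 314 [ 0.5328 -0.0301  0.039 ] [ 0.5325 -0.0303  0.0382] [ 0.49445321 -0.0686549 ] [0.55117268 0.00748478]
pry 549 [0.7112 0.0088 0.0686] [ 0.7116 -0.003   0.064 ] [ 0.64245686 -0.0059656 ] [0.77930065 0.03026312]
mat ((0.5055177211761475, -0.29370835423469543), (0.20290888845920563, 0.3171641230583191), 88.05290222167969) [[ 0.34358016 -0.38971612]
 [ 0.6605611  -0.40049234]
 [ 0.6674553  -0.19770059]
 [ 0.35047436 -0.18692437]]
base [0.4975 0.3006 0.0787] [0.4956 0.2904 0.0761]
```

View pics/z.png

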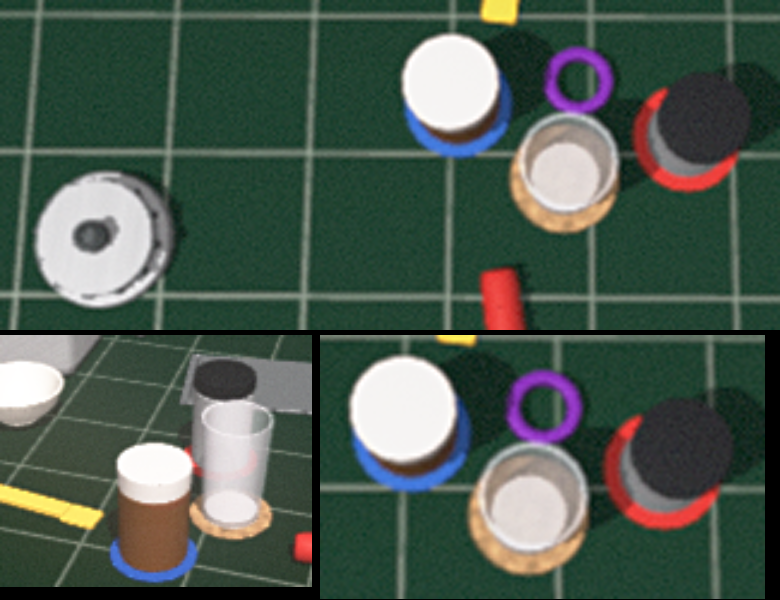

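The crop shows each item centred on its coaster. The gasket, red and cork fits match the stated radii and spacings. The mat, blue coaster and base need cleaner fits.

```bash
python3 - <<'E'
from h import *
a,b=pickle.load(open('a.pkl','rb'))
f=a["frame"];hsv=cv2.cvtColor(f,cv2.COLOR_BGR2HSV)
m=mask(a,(100,110,60),(128,255,255),(205,170,258,230));h=cv2.convexHull(blob(m))[:,0]
P=ray(a,h,.003);print("blue n",(m>0).sum(),fitc(P[P[:,0]<.575]),circ(a,m,.003))
m=mask(a,(0,0,60),(180,70,160),(350,177,436,314));m=cv2.morphologyEx(m,cv2.MORPH_OPEN,np.ones((7,7)))
r=cv2.minAreaRect(ray(a,blob(m),.004).astype(np.float32));print("mat",r,cv2.boxPoints(r).round(3).tolist())
m=mask(a,(0,0,190),(180,50,255),(85,220,140,275));P=blob(m)
print("ledge",fitc(ray(a,cv2.convexHull(P)[:,0],.03)),circ(a,m,.03))
m=mask(a,(0,0,0),(180,255,90),(103,241,118,257));m=cv2.morphologyEx(m,cv2.MORPH_OPEN,np.ones((3,3)));print("post",circ(a,m,.047),circ(a,m,.042))
# side view of ledge / post / lids
m=mask(b,(0,0,0),(180,255,90),(258,302,284,328));p=blob(m);print("side post",p.min(0),p.max(0),circ(b,m,.045))
for c in ((.4975,.293),): print(proj(a,[[*c,.03],[*c,.047]]),proj(b,[[*c,.03],[*c,.047],[*c,0]]))
m=mask(b,(0,0,150),(180,60,255),(235,175,272,203));print("side jar lid",circ(b,m,.092))
m=mask(b,(0,0,0),(180,255,60),(268,138,300,165));print("side can lid",circ(b,m,.092))
m=mask(a,(0,0,0),(180,255,60),(300,194,331,222));print("can lid",fitc(ray(a,cv2.convexHull(blob(m))[:,0],.095)))
E
```

```text
blue n 252 [0.5845 0.0456 0.0391] [0.5843 0.0456 0.0393]
mat ((0.5048161745071411, -0.29285183548927307), (0.2742493450641632, 0.13048171997070312), 7.693170070648193) [[0.36000001430511475, -0.24699999392032623], [0.3779999911785126, -0.37599998712539673], [0.6489999890327454, -0.33899998664855957], [0.6320000290870667, -0.20999999344348907]]
ledge [0.4848 0.2867 0.0419] [0.4861 0.2841 0.044 ]
post [0.4878 0.2818 0.0084] [0.4881 0.2835 0.0085]
side post [264 316] [278 325] [0.4878 0.298  0.0104]
[[109.66138443 243.68939993]
 [106.77798122 243.08932369]] [[264.70869942 320.52859965]
 [265.02420007 313.18681562]
 [264.17998188 332.83199771]]
side jar lid [0.5838 0.0529 0.0425]
side can lid [ 0.5617 -0.1157  0.0375]
can lid [ 0.5655 -0.1218  0.0326]
```

>>> apply_moves:
  series:
    - [1,-0.65,-0.74,0,0,0,1]
    - [1,-0.65,-0.74,0,0,0,1]
    - [1,-0.65,-0.74,0,0,0,1]
    - [1,-0.65,-0.74,0,0,0,1]
    - [1,-0.65,-0.74,0,0,0,1]
    - [1,-0.65,-0.74,0,0,0,1]
    - [1,-0.65,-0.74,0,0,0,1]
    - [1,-0.65,-0.74,0,0,0,1]

```text
t: 0.77
position: [0.323, 0.3685, 0.2381]
tool_rot: [0.404, 0.915, -0.002, 0.001]
contact_force: [-0.9, 1.3, -1.0]
opening: 0.0883
grasp_force: 0.0
```

>>> apply_moves:
  series:
    - [1,-0.885,-0.27,0,0,0,1]
    - [1,-0.885,-0.27,0,0,0,1]
    - [1,-0.885,-0.27,0,0,0,1]
    - [1,-0.885,-0.27,0,0,0,1]
    - [1,-0.885,-0.27,0,0,0,1]
    - [1,-0.885,-0.27,0,0,0,1]
    - [1,-0.885,-0.27,0,0,0,1]
    - [1,-0.885,-0.27,0,0,0,1]

```text
t: 1.43
position: [0.4433, 0.12, 0.2386]
tool_rot: [0.627, 0.779, -0.0, 0.001]
contact_force: [1.0, -0.4, -0.0]
opening: 0.088
grasp_force: 0.0
```

>>> apply_moves:
  series:
    - [0.7,-0.868,0.216,0,0,0,0.42]
    - [0.7,-0.868,0.216,0,0,0,0.42]
    - [0.7,-0.868,0.216,0,0,0,0.42]
    - [0.7,-0.868,0.216,0,0,0,0.42]
    - [0.7,-0.868,0.216,0,0,0,0.42]
    - [0.7,-0.868,0.216,0,0,0,0.42]
    - [0.7,-0.868,0.216,0,0,0,0.42]
    - [0.7,-0.868,0.216,0,0,0,0.42]
    - [0.7,-0.868,0.216,0,0,0,0.42]
    - [0.7,-0.868,0.216,0,0,0,0.42]

```text
t: 2.27
position: [0.5611, -0.1147, 0.2382]
tool_rot: [0.707, 0.707, -0.0, -0.001]
contact_force: [-0.4, 0.1, -0.9]
opening: 0.075
grasp_force: 0.0
```

```bash
cat >> h.py <<'E'
def go(*T,s=None):
    """print rows (normalised) for each target x,y,z,phi(deg), from the measured pose"""
    s=s or robot.read_state();R=Rot.from_quat(s["tool_rot"]).as_matrix();p=s["position"]
    print("t",round(s["t"],2),"p",p.round(4),"phi",np.degrees(np.arctan2(R[1,1],R[0,1])).round(2),"tilt",np.degrees(R[:2,2]).round(2),"F",s["contact_force"].round(1),"op",round(s["opening"],4),"g",round(s["grasp_force"],1))
    for x,y,z,f in T:
        f=np.radians(f);c,q=np.cos(f),np.sin(f)
        G=np.array([[-q,c,0],[c,q,0],[0,0,-1]]).T.T
        G=np.column_stack([[-q,c,0],[c,q,0],[0,0,-1]])
        print((R.T@(np.array([x,y,z])-p)/.3).round(3),(np.degrees(Rot.from_matrix(R.T@G).as_rotvec())/30).round(3))
def look(n,crop=None,name="wrist"):
    i=robot.get_image(name);cv2.imwrite(f'pics/{n}.png',i["frame"]);return i
E
sed -i '/\.T\.T$/d' h.py
python3 - <<'E'
from h import *
s=robot.read_state();i=look('w1');pickle.dump((s,i),open('w1.pkl','wb'));print(i["T_tool_cam"])
go((.562,-.1165,.18,0),(.562,-.1165,.059,0))
E
```

```text
[[ 1.76201128e-03 -9.50589426e-01 -3.10445872e-01  8.02371510e-02]
 [ 9.99998172e-01  1.44423872e-03  1.25345526e-03 -1.66963905e-03]
 [-7.43163365e-04 -3.10447513e-01  9.50590232e-01 -1.45708318e-01]
 [ 0.00000000e+00  0.00000000e+00  0.00000000e+00  1.00000000e+00]]
t 2.32 p [ 0.561  -0.1145  0.2383] phi 0.08 tilt [-0.06  0.06] F [-0.6 -0.5  0.6] op 0.0748 g 0.0
[-0.007  0.003  0.194] [-0.002 -0.002  0.003]
[-0.007  0.004  0.598] [-0.002 -0.002  0.003]
```

View pics/w1.png

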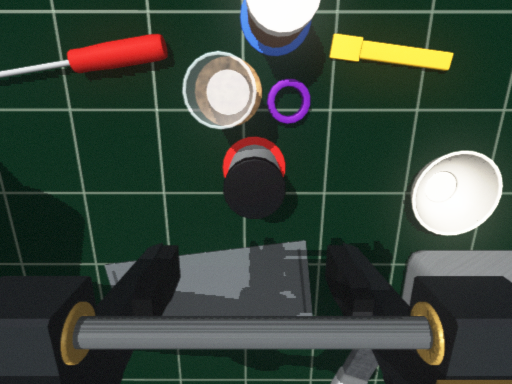

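The wrist view shows the canister lid at (255,190), the red coaster at (254,167) and the gasket at (289,102), all consistent with the top view. I'll cross-check by ray, then go down.

```bash
cat >> h.py <<'E'
def wext(i,s):
    """give a wrist picture world extrinsics R,t"""
    T=np.eye(4);T[:3,:3]=Rot.from_quat(s["tool_rot"]).as_matrix();T[:3,3]=s["position"]
    M=np.linalg.inv(T@i["T_tool_cam"]);i["R"],i["t"]=M[:3,:3],M[:3,3];return i
E
python3 - <<'E'
from h import *
s,i=pickle.load(open('w1.pkl','rb'));wext(i,s)
m=mask(i,(0,0,0),(180,255,62),(222,150,288,222));h=cv2.convexHull(blob(m))[:,0];print("lid",circ(i,m,.098))
m=mask(i,(0,150,80),(8,255,255),(215,130,295,220));P=ray(i,cv2.convexHull(blob(m))[:,0],.003);print("red",fitc(P[P[:,1]>-.12]),circ(i,m,.003))
m=mask(i,(125,80,60),(155,255,255),(260,70,320,130));print("gasket",circ(i,m,.01))
m=mask(i,(8,60,60),(20,255,255),(180,45,270,140));print("cork",circ(i,m,.003))
E
```

```text
lid [ 0.5617 -0.1163  0.0455]
red [ 0.5613 -0.119   0.0385] [ 0.5612 -0.1183  0.0385]
gasket [ 0.5996 -0.0405  0.0248]
cork [ 0.5459 -0.0334  0.0346]
```

>>> apply_moves:
  series:
    - [0.7,-0.007,0.003,0.15,0,0,0]
    - [0.7,-0.007,0.003,0.2,0,0,0]
    - [0.7,-0.007,0.003,0.2,0,0,0]

```text
t: 2.57
position: [0.5586, -0.1157, 0.1738]
tool_rot: [0.706, 0.708, -0.002, -0.004]
contact_force: [-0.8, 0.3, -0.5]
opening: 0.0752
grasp_force: 0.0
```

>>> apply_moves:
  series:
    - [0.7,0,0,0.13,0,0,0]
    - [0.7,0,0,0.26,0,0,0]
    - [0.7,0,0,0.36,0,0,0]
    - [0.7,0,0,0.4,0,0,0]
    - [0.7,0,0,0.4,0,0,0]
    - [-1,0,0,0.4,0,0,0]
    - [-1,0,0,0.4,0,0,0]
    - [-1,0,0,0.4,0,0,0]
    - [-1,0,0,0.4,0,0,0]
    - [-1,0,0,0.4,0,0,0]
    - [-1,0,0,0.4,0,0,0]
  force: 20

```text
t: 3.48
position: [0.5646, -0.1188, 0.0616]
tool_rot: [0.707, 0.707, 0.001, 0.002]
contact_force: [-1.4, 0.7, 6.7]
opening: 0.0574
grasp_force: 20.0
```

```bash
python3 -c "
from h import *
go((.562,-.1165,.18,0),(.592,-.266,.18,0),(.592,-.266,.058,0))"
```

```text
t 3.48 p [ 0.5646 -0.1188  0.0616] phi -0.02 tilt [ 0.25 -0.05] F [-1.4  0.7  6.7] op 0.0574 g 20.0
[ 0.007 -0.007 -0.395] [ 0.008  0.002 -0.001]
[-0.491  0.093 -0.394] [ 0.008  0.002 -0.001]
[-0.491  0.092  0.013] [ 0.008  0.002 -0.001]
```

>>> apply_moves:
  series:
    - [-1,0,0,-0.05,0,0,0]
    - [-1,0,0,-0.17,0,0,0]
    - [-1,0,0,-0.29,0,0,0]
    - [-1,0,0,-0.4,0,0,0]
    - [-1,-0.1,0.02,-0.4,0,0,0]
    - [-1,-0.22,0.045,-0.4,0,0,0]
    - [-1,-0.34,0.07,-0.4,0,0,0]
    - [-1,-0.44,0.09,-0.4,0,0,0]
    - [-1,-0.492,0.098,-0.4,0,0,0]
    - [-1,-0.492,0.098,-0.4,0,0,0]
    - [-1,-0.492,0.098,-0.4,0,0,0]

```text
t: 4.4
position: [0.5916, -0.2664, 0.1785]
tool_rot: [0.708, 0.706, 0.0, -0.001]
contact_force: [-0.2, 0.3, -2.9]
opening: 0.0577
grasp_force: 20.0
```

>>> apply_moves:
  series:
    - [-1,0,0,0.1,0,0,0]
    - [-1,0,0,0.22,0,0,0]
    - [-1,0,0,0.32,0,0,0]
    - [-1,0,0,0.37,0,0,0]
    - [-1,0,0,0.395,0,0,0]
    - [-1,0,0,0.395,0,0,0]
    - [-1,0,0,0.395,0,0,0]

```text
t: 4.98
position: [0.592, -0.2644, 0.0605]
tool_rot: [0.707, 0.707, 0.0, -0.0]
contact_force: [0.0, 0.5, -2.0]
opening: 0.0576
grasp_force: 20.0
```

```bash
python3 -c "
from h import *
go((.592,-.266,.06,0))
look('s1',name='side')"
```

```text
t 4.98 p [ 0.592  -0.2644  0.0605] phi 0.06 tilt [0.01 0.03] F [ 0.   0.5 -2. ] op 0.0576 g 20.0
[-0.005  0.     0.002] [ 0.    -0.001  0.002]
```

View pics/s1.png

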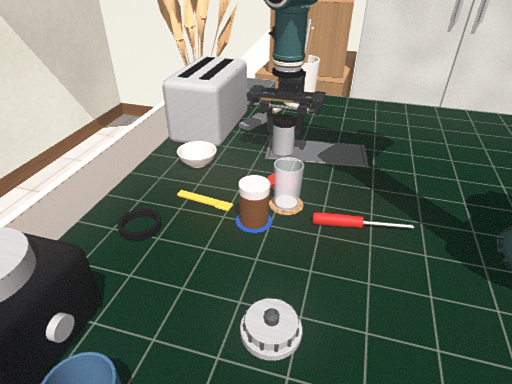

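The side view shows the canister held upright over the mat at about (284,135). The jar and tumbler are untouched. The wrist force is -2 N, so the canister is still hanging; I'll lower it a millimetre and release.

>>> apply_moves:
  series:
    - [-1,0,0,0.005,0,0,0]
    - [-1,0,0,0.005,0,0,0]
    - [0.7,0,0,0.005,0,0,0]
    - [0.7,0,0,0.005,0,0,0]
    - [0.7,0,0,0.005,0,0,0]
    - [0.7,0,0,0.005,0,0,0]
    - [0.7,0,0,0.005,0,0,0]

```text
t: 5.62
position: [0.5921, -0.2662, 0.0589]
tool_rot: [0.707, 0.707, 0.0, 0.0]
contact_force: [0.3, 0.5, 0.2]
opening: 0.0748
grasp_force: 0.0
```

>>> apply_moves:
  series:
    - [0.7,0,0,-0.05,0,0,0]
    - [0.7,0,0,-0.17,0,0,0]
    - [0.7,0,0,-0.29,0,0,0]
    - [0.7,0,0,-0.41,0,0,0]
    - [0.7,0.13,-0.03,-0.41,0,0,0]
    - [0.7,0.26,-0.06,-0.41,0,0,0]
    - [0.7,0.39,-0.09,-0.41,0,0,0]
    - [0.7,0.52,-0.13,-0.41,0,0,0]
    - [0.7,0.65,-0.16,-0.41,0,0,0]
    - [0.7,0.786,-0.198,-0.41,0,0,0]
    - [0.7,0.786,-0.198,-0.41,0,0,0]
    - [0.7,0.786,-0.198,-0.41,0,0,0]

```text
t: 6.62
position: [0.532, -0.0284, 0.1819]
tool_rot: [0.706, 0.708, 0.0, 0.0]
contact_force: [0.3, -1.0, 1.3]
opening: 0.0747
grasp_force: 0.0
```

```bash
python3 - <<'E'
from h import *
go((.5325,-.0302,.18,0),(.5325,-.0302,.059,0))
s=robot.read_state();i=wext(look('w2'),s);a=look('t2',name='top');pickle.dump((s,i,a),open('w2.pkl','wb'))
f=np.hstack([i["frame"],a["frame"]])
cv2.imwrite('pics/wt2.png',cv2.resize(f,(800,300),interpolation=cv2.INTER_AREA))
E
```

```text
t 6.62 p [ 0.532  -0.0284  0.1819] phi 0.22 tilt [ 0.02 -0.01] F [ 0.3 -1.   1.3] op 0.0747 g 0.0
[-0.006  0.002  0.006] [0.001 0.    0.007]
[-0.006  0.002  0.41 ] [0.001 0.    0.007]
```

View pics/wt2.png

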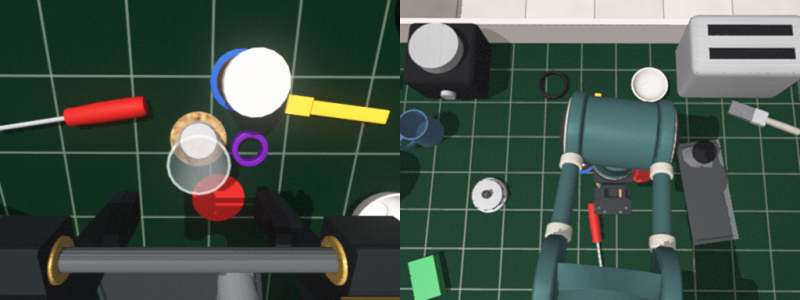

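The canister stands upright on the mat (top view, 704,152), and the wrist view has the tumbler centred between the fingers at about (198,163). Picking the tumbler next.

>>> apply_moves:
  series:
    - [0.85,0,0,0.05,0,0,0]
    - [0.85,0,0,0.15,0,0,0]
    - [0.85,0,0,0.27,0,0,0]
    - [0.85,0,0,0.37,0,0,0]
    - [0.85,0,0,0.41,0,0,0]
    - [0.85,0,0,0.41,0,0,0]
    - [-1,0,0,0.41,0,0,0]
    - [-1,0,0,0.41,0,0,0]
    - [-1,0,0,0.41,0,0,0]
    - [-1,0,0,0.41,0,0,0]
    - [-1,0,0,0.41,0,0,0]
    - [-1,0,0,0.41,0,0,0]
  force: 12

```text
t: 7.72
position: [0.5345, -0.0305, 0.0609]
tool_rot: [0.707, 0.707, 0.001, 0.002]
contact_force: [-0.9, -0.5, 6.2]
opening: 0.0595
grasp_force: 13.0
```

>>> apply_moves:
  series:
    - [-1,0,0,-0.05,0,0,0]
    - [-1,0,0,-0.17,0,0,0]
    - [-1,0,0,-0.29,0,0,0]
    - [-1,0,0,-0.41,0,0,0]
    - [-1,-0.12,-0.01,-0.41,0,0,0]
    - [-1,-0.25,-0.02,-0.41,0,0,0]
    - [-1,-0.38,-0.03,-0.41,0,0,0]
    - [-1,-0.51,-0.04,-0.41,0,0,0]
    - [-1,-0.64,-0.055,-0.41,0,0,0]
    - [-1,-0.77,-0.067,-0.41,0,0,0]
    - [-1,-0.88,-0.077,-0.41,0,0,0]
    - [-1,-0.943,-0.082,-0.41,0,0,0]

```text
t: 8.72
position: [0.5072, -0.3166, 0.1821]
tool_rot: [0.708, 0.706, -0.0, 0.001]
contact_force: [-0.1, 0.6, -0.6]
opening: 0.0597
grasp_force: 12.1
```

>>> apply_moves:
  series:
    - [-1,0,0,0.02,0,0,0]
    - [-1,0,0,0.12,0,0,0]
    - [-1,0,0,0.24,0,0,0]
    - [-1,0,0,0.34,0,0,0]
    - [-1,0,0,0.39,0,0,0]
    - [-1,0,0,0.407,0,0,0]
    - [-1,0,0,0.407,0,0,0]
    - [0.7,0,0,0.407,0,0,0]
    - [0.7,0,0,0.407,0,0,0]
    - [0.7,0,0,0.407,0,0,0]
    - [0.7,0,0,0.407,0,0,0]
    - [0.7,0,0,0.407,0,0,0]

```text
t: 9.72
position: [0.5082, -0.3132, 0.0601]
tool_rot: [0.707, 0.707, 0.0, 0.0]
contact_force: [-0.3, 0.5, -0.4]
opening: 0.0747
grasp_force: 0.0
```

>>> apply_moves:
  series:
    - [0.7,0,0,-0.05,0,0,0]
    - [0.7,0,0,-0.17,0,0,0]
    - [0.7,0,0,-0.29,0,0,0]
    - [0.7,0,0,-0.41,0,0,0]
    - [0.7,0.13,0.025,-0.41,0,0,0]
    - [0.7,0.26,0.05,-0.41,0,0,0]
    - [0.7,0.39,0.08,-0.41,0,0,0]
    - [0.7,0.52,0.11,-0.41,0,0,0]
    - [0.7,0.65,0.135,-0.41,0,0,0]
    - [0.7,0.78,0.16,-0.41,0,0,0]
    - [0.7,0.8,0.165,-0.41,0,0,0]

```text
t: 10.63
position: [0.5581, -0.0679, 0.183]
tool_rot: [0.706, 0.708, 0.001, -0.001]
contact_force: [-0.5, 0.5, 0.5]
opening: 0.0746
grasp_force: 0.0
```

>>> apply_moves:
  series:
    - [0.85,0.13,0.03,0,0,0,0]
    - [0.85,0.26,0.06,0,0,0,0]
    - [0.85,0.36,0.085,0,0,0,0]
    - [0.85,0.396,0.09,0,0,0,0]
    - [0.85,0.396,0.09,0,0,0,0]
    - [0.85,0.396,0.09,0,0,0,0]

```text
t: 11.13
position: [0.5843, 0.0452, 0.1825]
tool_rot: [0.707, 0.708, -0.0, 0.0]
contact_force: [-0.6, -0.1, -0.7]
opening: 0.0818
grasp_force: 0.0
```

```bash
python3 - <<'E'
from h import *
go((.5845,.0456,.18,0),(.5845,.0456,.059,0))
s=robot.read_state();i=wext(look('w3'),s);a=look('t3',name='side');pickle.dump((s,i,a),open('w3.pkl','wb'))
f=np.hstack([i["frame"],a["frame"]])
cv2.imwrite('pics/wt3.png',cv2.resize(f,(800,300),interpolation=cv2.INTER_AREA))
E
```

```text
t 11.13 p [0.5843 0.0452 0.1825] phi 0.07 tilt [-0.02 -0.06] F [-0.6 -0.1 -0.7] op 0.0818 g 0.0
[0.001 0.001 0.008] [-0.001  0.002  0.002]
[0.002 0.001 0.412] [-0.001  0.002  0.002]
```

View pics/wt3.png

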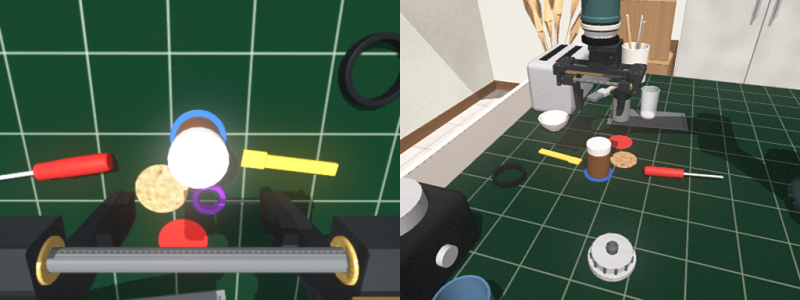

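The tumbler stands on the mat, and the empty cork and red coasters are visible. The jar is centred at (198,158). I'll pick it and measure the bare coasters.

>>> apply_moves:
  series:
    - [0.85,0,0,0.05,0,0,0]
    - [0.85,0,0,0.15,0,0,0]
    - [0.85,0,0,0.27,0,0,0]
    - [0.85,0,0,0.37,0,0,0]
    - [0.85,0,0,0.413,0,0,0]
    - [0.85,0,0,0.413,0,0,0]
    - [-1,0,0,0.413,0,0,0]
    - [-1,0,0,0.413,0,0,0]
    - [-1,0,0,0.413,0,0,0]
    - [-1,0,0,0.413,0,0,0]
    - [-1,0,0,0.413,0,0,0]
    - [-1,0,0,0.413,0,0,0]
  force: 20

```text
t: 12.23
position: [0.5861, 0.0456, 0.0611]
tool_rot: [0.707, 0.707, 0.001, 0.001]
contact_force: [-1.4, -1.0, 7.0]
opening: 0.0597
grasp_force: 19.9
```

```bash
python3 - <<'E'
from h import *
s,i,a=pickle.load(open('w3.pkl','rb'))
for n,im,bx1,bx2 in (("w",i,(160,200,252,280),(195,270,280,322)),):
    print(n,"cork",circ(im,mask(im,(8,40,60),(24,255,255),bx1),.003),"red",circ(im,mask(im,(0,150,80),(8,255,255),bx2),.003))
m=mask(i,(125,80,60),(155,255,255),(240,225,300,280));print("gasket",circ(i,m,.01))
for n,lo,hi,bx in(("red",(0,120,60),(8,255,255),(258,170,300,195)),("cork",(8,40,60),(24,255,255),(265,190,310,220))):
    m=mask(a,lo,hi,bx);print(n,circ(a,m,.003))
E
```

```text
w cork [ 0.5427 -0.0423  0.0531] red [ 0.5614 -0.1171  0.0383]
gasket [ 0.6006 -0.0418  0.0261]
red [ 0.5637 -0.1161  0.041 ]
cork [ 0.5441 -0.0163  0.0558]
```

>>> apply_moves:
  series:
    - [-1,0,0,-0.05,0,0,0]
    - [-1,0,0,-0.17,0,0,0]
    - [-1,0,0,-0.29,0,0,0]
    - [-1,0,0,-0.41,0,0,0]
    - [-1,-0.1,-0.05,-0.41,0,0,0]
    - [-1,-0.21,-0.1,-0.41,0,0,0]
    - [-1,-0.32,-0.155,-0.41,0,0,0]
    - [-1,-0.43,-0.21,-0.41,0,0,0]
    - [-1,-0.54,-0.265,-0.41,0,0,0]
    - [-1,-0.65,-0.32,-0.41,0,0,0]
    - [-1,-0.7,-0.34,-0.41,0,0,0]

```text
t: 13.15
position: [0.4802, -0.1671, 0.1819]
tool_rot: [0.708, 0.707, -0.001, 0.0]
contact_force: [0.1, 1.2, -2.4]
opening: 0.06
grasp_force: 20.0
```

>>> apply_moves:
  series:
    - [-1,-0.1,-0.06,0,0,0,0]
    - [-1,-0.2,-0.11,0,0,0,0]
    - [-1,-0.3,-0.165,0,0,0,0]
    - [-1,-0.39,-0.21,0,0,0,0]
    - [-1,-0.419,-0.228,0,0,0,0]
    - [-1,-0.419,-0.228,0,0,0,0]
    - [-1,-0.419,-0.228,0.1,0,0,0]
    - [-1,-0.419,-0.228,0.22,0,0,0]
    - [-1,-0.419,-0.228,0.33,0,0,0]
    - [-1,-0.419,-0.228,0.38,0,0,0]
    - [-1,-0.419,-0.228,0.407,0,0,0]
    - [-1,-0.419,-0.228,0.407,0,0,0]

```text
t: 14.15
position: [0.4131, -0.2877, 0.0584]
tool_rot: [0.707, 0.708, -0.0, -0.002]
contact_force: [-0.1, 0.3, -1.1]
opening: 0.0597
grasp_force: 20.2
```

>>> apply_moves:
  series:
    - [-1,0,0,0,0,0,0]
    - [0.7,0,0,0,0,0,0]
    - [0.7,0,0,0,0,0,0]
    - [0.7,0,0,0,0,0,0]
    - [0.7,0,0,0,0,0,0]
    - [0.7,0,0,-0.05,0,0,0]
    - [0.7,0,0,-0.17,0,0,0]
    - [0.7,0,0,-0.29,0,0,0]
    - [0.7,0,0,-0.41,0,0,0]
    - [0.7,0,0,-0.41,0,0,0]

```text
t: 14.98
position: [0.4183, -0.2933, 0.1912]
tool_rot: [0.707, 0.707, 0.001, 0.007]
contact_force: [0.6, -1.0, 1.1]
opening: 0.0753
grasp_force: 0.0
```

All three are parked. Now over the gasket, turning the closing line to about 80° so the fingers clear the coasters.

>>> apply_moves:
  series:
    - [0.4,0.833,0.62,0,0,0,-1]
    - [0.4,0.833,0.62,0,0,0,-1]
    - [0.4,0.833,0.62,0,0,0,-1]
    - [0.4,0.833,0.62,0,0,0,-1]
    - [0.4,0.833,0.62,0,0,0,-1]
    - [0.4,0.833,0.62,0,0,0,-1]
    - [0.4,0.833,0.62,0,0,0,-1]
    - [0.4,0.833,0.62,0,0,0,-1]
    - [0.4,0.833,0.62,0,0,0,-1]
    - [0.4,0.833,0.62,0,0,0,-1]

```text
t: 15.82
position: [0.6003, -0.0393, 0.1821]
tool_rot: [0.499, 0.867, -0.0, -0.0]
contact_force: [0.7, -0.5, 0.3]
opening: 0.0616
grasp_force: 0.0
```

>>> apply_moves:
  series:
    - [0.4,0,0,0,0,0,-1]
    - [0.4,0,0,0,0,0,-1]
    - [0.4,0,0,0,0,0,-1]
    - [0.4,0,0,0,0,0,-1]
    - [0.4,0,0,0,0,0,-1]
    - [0.4,0,0,0,0,0,-1]

```text
t: 16.32
position: [0.5992, -0.0415, 0.1825]
tool_rot: [0.261, 0.965, -0.0, -0.0]
contact_force: [-1.3, -0.2, -0.4]
opening: 0.0616
grasp_force: 0.0
```

>>> apply_moves:
  series:
    - [0.4,0,0,0,0,0,-0.667]
    - [0.4,0,0,0,0,0,-0.667]
    - [0.4,0,0,0,0,0,-0.667]
    - [0.4,0,0,0,0,0,-0.667]
    - [0.4,0,0,0,0,0,-0.667]
    - [0.4,0,0,0,0,0,-0.667]

```text
t: 16.82
position: [0.5998, -0.0406, 0.1826]
tool_rot: [0.089, 0.996, -0.0, -0.0]
contact_force: [0.2, 0.1, -0.1]
opening: 0.0616
grasp_force: 0.0
```

```bash
python3 - <<'E'
from h import *
go((.600,-.040,.06,80),(.600,-.040,.005,80))
s=robot.read_state();i=wext(look('w4'),s);a=look('t4',name='top');b=look('s4',name='side');pickle.dump((s,i,a,b),open('w4.pkl','wb'))
m=mask(i,(125,80,60),(155,255,255),(0,0,512,384));print("gasket",circ(i,m,.01),blob(m).mean(0))
cv2.imwrite('pics/wt4.png',cv2.resize(np.hstack([i["frame"],b["frame"]]),(800,300),interpolation=cv2.INTER_AREA))
E
```

```text
t 16.82 p [ 0.5998 -0.0406  0.1826] phi 79.75 tilt [-0.01 -0.  ] F [ 0.2  0.1 -0.1] op 0.0616 g 0.0
[-0.     0.002  0.409] [-0.    -0.    -0.008]
[-0.     0.002  0.592] [-0.    -0.    -0.008]
gasket [ 0.5992 -0.0412  0.0257] [252.35766423 178.18248175]
```

View pics/wt4.png

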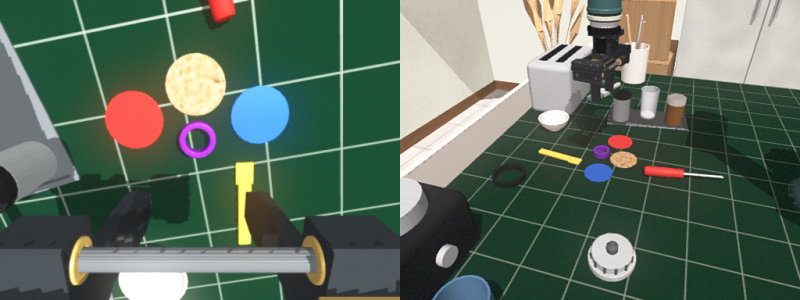

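The three stand on the mat; the gasket is between the fingers' line at (198,140), and all coasters are bare. Descending on the gasket.

>>> apply_moves:
  series:
    - [0.35,0,0,0.05,0,0,0]
    - [0.35,0,0,0.17,0,0,0]
    - [0.35,0,0,0.29,0,0,0]
    - [0.35,0,0,0.41,0,0,0]
    - [0.35,0,0,0.5,0,0,0]
    - [0.35,0,0,0.56,0,0,0]
    - [0.35,0,0,0.593,0,0,0]
    - [0.35,0,0,0.593,0,0,0]

```text
t: 17.63
position: [0.5988, -0.04, 0.0026]
tool_rot: [0.088, 0.996, 0.0, -0.002]
contact_force: [0.7, 0.1, 1.3]
opening: 0.0593
grasp_force: 0.0
```

>>> apply_moves:
  series:
    - [-1,0,0,0,0,0,0]
    - [-1,0,0,0,0,0,0]
    - [-1,0,0,0,0,0,0]
    - [-1,0,0,0,0,0,0]
    - [-1,0,0,0,0,0,0]
    - [-1,0,0,0,0,0,0]
  force: 10

```text
t: 18.13
position: [0.6012, -0.0403, 0.0061]
tool_rot: [0.087, 0.996, -0.0, 0.001]
contact_force: [0.2, 0.0, 5.1]
opening: 0.0481
grasp_force: 10.0
```

```bash
python3 - <<'E'
from h import *
go((.600,-.040,.15,80))
s,i,a,b=pickle.load(open('w4.pkl','rb'))
for n,im,bl,bx in (("w",i,(100,110,60),{"red":(120,100,220,200),"cork":(200,55,300,155),"blue":(285,95,385,195)}),("side",b,0,{"red":(258,165,300,195),"cork":(268,190,310,218),"blue":(235,205,285,240)})):
  for k,lo,hi in(("red",(0,120,60),(7,255,255)),("cork",(8,40,60),(24,255,255)),("blue",(98,110,60),(128,255,255))):
    m=mask(im,lo,hi,bx[k]);print(n,k,circ(im,m,.003))
# base: contrast edges from top view
g=a["frame"][215:285,75:150];cv2.imwrite('pics/base.png',np.hstack([cv2.resize(g,None,fx=5,fy=5,interpolation=cv2.INTER_CUBIC),cv2.resize(b["frame"][290:360,235:310],None,fx=5,fy=5,interpolation=cv2.INTER_CUBIC)]))
E
```

```text
t 18.13 p [ 0.6012 -0.0403  0.0061] phi 80.0 tilt [ 0.14 -0.01] F [0.2 0.  5.1] op 0.0481 g 10.0
[ 0.003  0.    -0.48 ] [0.    0.005 0.   ]
w red [ 0.561  -0.118   0.0385]
w cork [ 0.5327 -0.0322  0.0392]
w blue [0.5834 0.0438 0.0388]
side red [ 0.5616 -0.1152  0.0402]
side cork [ 0.533  -0.0295  0.0407]
side blue [0.5856 0.047  0.0398]
```

View pics/base.png

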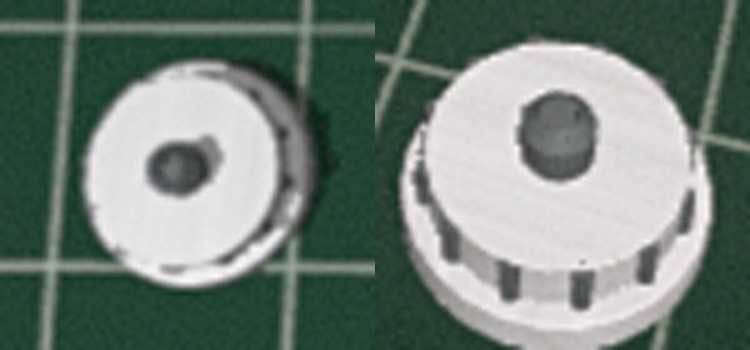

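```bash
python3 - <<'E'
from h import *
a,b=pickle.load(open('a.pkl','rb'))
T=np.array([(85,170),(277,165),(185,68),(180,270),(115,100),(113,238),(250,95)])/5+[75,215]-.4
S=(np.array([(425,155),(692,155),(557,42),(560,268),(460,75),(655,75),(460,235),(655,235)])-[375,0])/5+[235,290]-.4
for n,im,P in(("top",a,T),("side",b,S)): print(n,fitc(ray(im,P,.03)))
# post top (z .047) in both: disc centre
print(ray(a,np.array([(175,170)])/5+[75,215]-.4,.045),ray(b,(np.array([(558,112)])-[375,0])/5+[235,290]-.4,.047))
go((.4895,.286,.15,80))
E
```

```text
top [0.4887 0.2898 0.0397]
side [0.489  0.2882 0.0388]
[[0.48671005 0.28723682]] [[0.48956158 0.28856252]]
t 18.13 p [ 0.6012 -0.0403  0.0061] phi 80.0 tilt [ 0.14 -0.01] F [0.2 0.  5.1] op 0.0481 g 10.0
[ 0.554  1.007 -0.481] [0.    0.005 0.   ]
```

>>> apply_moves:
  series:
    - [-1,0,0,-0.05,0,0,0]
    - [-1,0,0,-0.16,0,0,0]
    - [-1,0,0,-0.28,0,0,0]
    - [-1,0,0,-0.385,0,0,0]
    - [-1,0.06,0.11,-0.385,0,0,0]
    - [-1,0.12,0.22,-0.385,0,0,0]
    - [-1,0.18,0.33,-0.385,0,0,0]
    - [-1,0.24,0.44,-0.385,0,0,0]
    - [-1,0.3,0.55,-0.385,0,0,0]
    - [-1,0.3,0.55,-0.385,0,0,0]

```text
t: 18.97
position: [0.5375, 0.143, 0.1202]
tool_rot: [0.085, 0.996, 0.001, -0.001]
contact_force: [0.1, -0.4, -1.2]
opening: 0.048
grasp_force: 10.0
```

>>> apply_moves:
  series:
    - [-1,0.06,0.11,0,0,0,0]
    - [-1,0.12,0.22,0,0,0,0]
    - [-1,0.18,0.33,0,0,0,0]
    - [-1,0.24,0.43,0,0,0,0]
    - [-1,0.255,0.46,0,0,0,0]
    - [-1,0.255,0.46,0,0,0,0]
    - [-1,0.255,0.46,0,0,0,0]
    - [-1,0.255,0.46,0,0,0,0]

```text
t: 19.63
position: [0.4891, 0.2858, 0.12]
tool_rot: [0.087, 0.996, -0.0, -0.0]
contact_force: [-0.2, -0.6, -0.5]
opening: 0.0478
grasp_force: 10.0
```

```bash
python3 - <<'E'
from h import *
go((.489,.2886,.12,80),(.489,.2886,.036,80))
s=robot.read_state();i=wext(look('w5'),s);b=look('s5',name='side');pickle.dump((s,i,b),open('w5.pkl','wb'))
m=mask(i,(125,80,60),(155,255,255),(0,0,512,384));print("gasket",circ(i,m,.125),blob(m).mean(0))
m=mask(b,(125,80,60),(155,255,255),(0,0,512,384));print("gasket side",circ(b,m,.123),blob(m).mean(0))
cv2.imwrite('pics/wt5.png',cv2.resize(np.hstack([i["frame"],b["frame"]]),(800,300),interpolation=cv2.INTER_AREA))
E
```

```text
t 19.63 p [0.4891 0.2858 0.12  ] phi 79.97 tilt [-0.01 -0.05] F [-0.2 -0.6 -0.5] op 0.0478 g 10.0
[0.002 0.009 0.   ] [-0.002  0.    -0.001]
[0.002 0.009 0.28 ] [-0.002  0.    -0.001]
gasket [0.4864 0.2857 0.027 ] [252.14801444 262.14079422]
gasket side [0.476  0.29   0.0245] [284.96774194 280.41935484]
```

View pics/wt5.png

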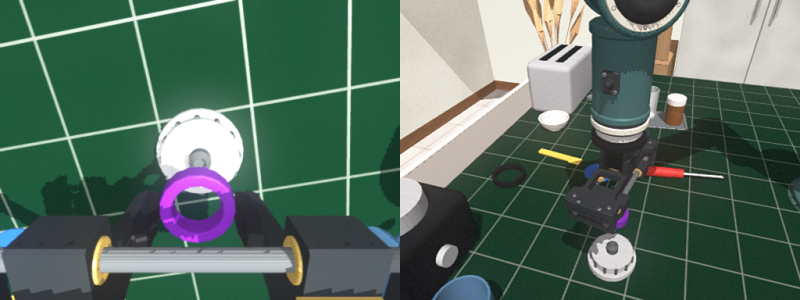

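The wrist view shows the held gasket ring (198,204) and the base with its post (200,158). Now measuring both in that view's frame.

```bash
python3 - <<'E'
from h import *
s,i,b=pickle.load(open('w5.pkl','rb'))
R=Rot.from_quat(s["tool_rot"]).as_matrix();p=s["position"]
def tool(P): return ((np.c_[P,np.zeros(len(P))]-[p[0],p[1],0])@R)[:,:2]*1000
m=mask(i,(125,80,60),(155,255,255),(0,0,512,384));c=blob(m);z0=p[2]-.005
c=c.astype(float)
far=tool(ray(i,c,z0+.016));near=tool(ray(i,c,z0))
print("far x min @top",far[:,0].min(),"near x max @bot",near[:,0].max(),"near@top",far[:,0].max()," y @top",far[:,1].min(),far[:,1].max())
cs,h=cv2.findContours(m,cv2.RETR_CCOMP,cv2.CHAIN_APPROX_NONE)
hole=max([k for k,hh in zip(cs,h[0]) if hh[3]>=0],key=cv2.contourArea)[:,0].astype(float)
H=tool(ray(i,hole,z0+.016));HB=tool(ray(i,hole,z0));print("hole@top x",H[:,0].min(),H[:,0].max(),"y",H[:,1].min(),H[:,1].max()," @bot x",HB[:,0].min(),HB[:,0].max())
# base: white blob
w=mask(i,(0,0,120),(180,60,255),(195,130,320,250));k=cv2.convexHull(blob(w))[:,0].astype(float)
k=k[k[:,1]<205];L=tool(ray(i,k,0.0));print("base foot fit",fitc(L/1000),"x max",L[:,0].max(),"y",L[:,1].min(),L[:,1].max())
pm=mask(i,(0,0,0),(180,255,130),(240,185,275,220))
for z in(.047,.03): q=tool(ray(i,blob(pm).astype(float),z));print("post",z,q.min(0).round(1),q.max(0).round(1))
cv2.imwrite('pics/z5.png',cv2.resize(i["frame"][120:320,170:350],None,fx=3,fy=3))
E
```

```text
far x min @top -19.660040383316897 near x max @bot 25.33286979862998 near@top 31.38903605327334  y @top -24.22489946516231 23.008058327379977
hole@top x -3.6434433882192474 19.603321345442513 y -14.950299138436812 13.773497100887646  @bot x -13.86065727327513 12.14728499768624
base foot fit [0.0254 0.0034 0.0567] x max 54.857923057163624 y -48.716222456880665 53.79861462504677
post 0.047 [12.5 -6.7] [15.5 -3.1]
post 0.03 [ 7.1 -7.1] [10.3 -3.3]
```

View pics/z5.png

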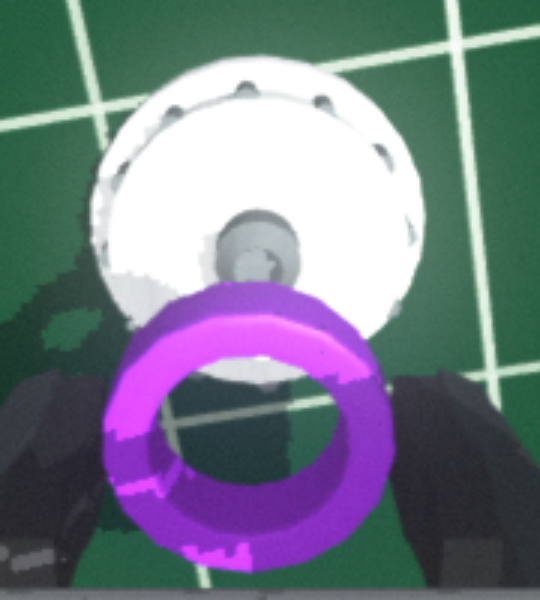

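The crop shows the post top at about (257,262), the ledge spanning x 108–415 and y 95–382, and the ring held level. Computing the relative offset.

```bash
python3 - <<'E'
from h import *
s,i,b=pickle.load(open('w5.pkl','rb'))
R=Rot.from_quat(s["tool_rot"]).as_matrix();p=s["position"]
def tool(px,z):
    P=ray(i,np.array(px)/3+[170,120]-.3,z);return ((np.c_[P,np.zeros(len(P))]-[p[0],p[1],0])@R)[:,:2]*1000
L=tool([(108,240),(415,235),(250,95),(255,382),(150,135),(365,135)],.03);print("ledge",fitc(L/1000),L.round(1).tolist())
print("post top",tool([(257,262)],.047),"post sides z.042",tool([(217,255),(300,255)],.042))
print("foot",fitc(tool([(92,220),(424,215),(260,57),(130,110),(385,110)],.0)/1000))
E
```

```text
ledge [0.0035 0.0025 0.0393] [[4.9, -36.7], [6.4, 42.3], [42.4, -0.2], [-35.5, 1.3], [32.4, -25.1], [32.5, 28.4]]
post top [[4.95240682 1.50535705]] post sides z.042 [[ 4.9879299  -8.28306667]
 [ 5.02760398 12.1158592 ]]
foot [0.0003 0.0021 0.048 ]
```

>>> apply_moves:
  series:
    - [-1,0.003,0.007,0,0,0,0]
    - [-1,0.003,0.007,0.08,0,0,0]
    - [-1,0.003,0.007,0.16,0,0,0]
    - [-1,0.003,0.007,0.21,0,0,0]
    - [-1,0.003,0.007,0.24,0,0,0]
    - [-1,0.003,0.007,0.25,0,0,0]
    - [-1,0.003,0.007,0.25,0,0,0]
    - [-1,0.003,0.007,0.25,0,0,0]

```text
t: 20.4
position: [0.489, 0.2895, 0.046]
tool_rot: [0.087, 0.996, 0.0, 0.0]
contact_force: [0.2, -0.6, -0.5]
opening: 0.0482
grasp_force: 10.0
```

>>> apply_moves:
  series:
    - [-1,0,0,0.01,0,0,0]
    - [-1,0,0,0.02,0,0,0]
    - [-1,0,0,0.03,0,0,0]
    - [-1,0,0,0.03,0,0,0]
    - [-1,0,0,0.03,0,0,0]

```text
t: 20.82
position: [0.4882, 0.2894, 0.0363]
tool_rot: [0.087, 0.996, 0.0, 0.0]
contact_force: [-0.3, 0.8, 0.7]
opening: 0.0477
grasp_force: 10.0
```

```bash
python3 - <<'E'
from h import *
go((.489,.2886,.036,80))
i=look('w6');b=look('s6',name='side')
cv2.imwrite('pics/wt6.png',np.hstack([cv2.resize(i["frame"][200:,130:386],(400,288)),cv2.resize(b["frame"][240:370,190:370],(400,288))]))
E
```

```text
t 20.82 p [0.4882 0.2894 0.0363] phi 80.01 tilt [0. 0.] F [-0.3  0.8  0.7] op 0.0477 g 10.0
[-0.003 -0.002  0.001] [0. 0. 0.]
```

View pics/wt6.png

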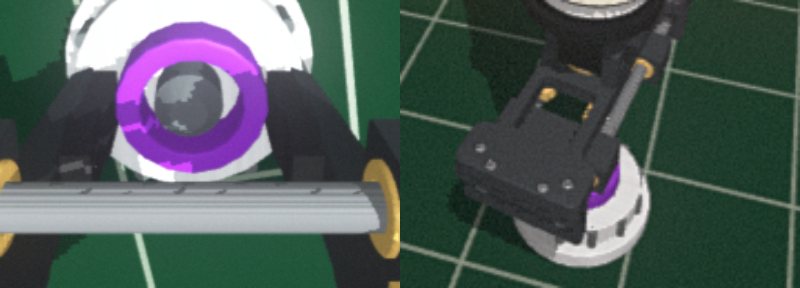

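The post sits inside the ring's hole at (190,95) with no contact force. Lowering the last millimetre, releasing and lifting.

>>> apply_moves:
  series:
    - [-1,0,0,0.004,0,0,0]
    - [-1,0,0,0.004,0,0,0]
    - [0.4,0,0,0.004,0,0,0]
    - [0.4,0,0,0.004,0,0,0]
    - [0.4,0,0,0.004,0,0,0]
    - [0.4,0,0,0.004,0,0,0]
    - [0.4,0,0,-0.05,0,0,0]
    - [0.4,0,0,-0.17,0,0,0]
    - [0.4,0,0,-0.29,0,0,0]
    - [0.4,0,0,-0.41,0,0,0]
    - [0.4,0,0,-0.5,0,0,0]
    - [0.4,0,0,-0.5,0,0,0]

```text
t: 21.92
position: [0.4921, 0.2915, 0.1937]
tool_rot: [0.087, 0.996, 0.003, 0.005]
contact_force: [1.4, -0.2, 0.3]
opening: 0.0616
grasp_force: 0.0
```

```bash
python3 - <<'E'
from h import *
go((.414,-.290,.185,0))
i=look('w7');b=look('s7',name='side')
cv2.imwrite('pics/wt7.png',np.hstack([cv2.resize(i["frame"][100:300,130:386],(400,300)),cv2.resize(b["frame"][270:370,190:340],(400,300))]))
E
```

```text
t 21.92 p [0.4921 0.2915 0.1937] phi 80.01 tilt [0.62 0.33] F [ 1.4 -0.2  0.3] op 0.0616 g 0.0
[-0.08  -1.954  0.015] [0.025 0.005 2.667]
```

View pics/wt7.png

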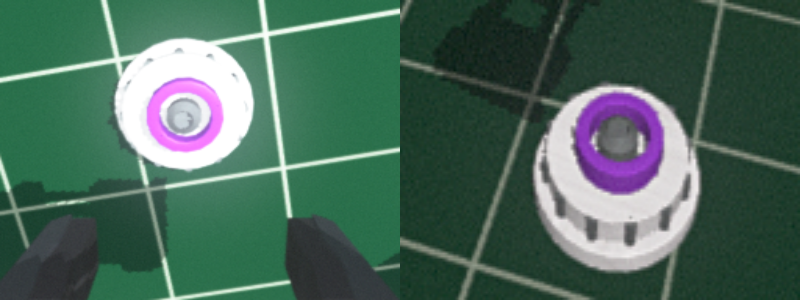

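The gasket lies flat on the ledge around the post in both views. Back to the mat for the jar.

>>> apply_moves:
  series:
    - [0.7,-0.096,-0.93,0,0,0,1]
    - [0.7,-0.096,-0.93,0,0,0,1]
    - [0.7,-0.096,-0.93,0,0,0,1]
    - [0.7,-0.096,-0.93,0,0,0,1]
    - [0.7,-0.096,-0.93,0,0,0,1]
    - [0.7,-0.096,-0.93,0,0,0,1]
    - [0.7,-0.096,-0.93,0,0,0,1]
    - [0.7,-0.096,-0.93,0,0,0,1]
    - [0.7,-0.096,-0.93,0,0,0,1]

```text
t: 22.77
position: [0.4666, 0.0083, 0.1841]
tool_rot: [0.344, 0.939, -0.0, -0.002]
contact_force: [0.4, -0.3, -0.3]
opening: 0.0749
grasp_force: 0.0
```

>>> apply_moves:
  series:
    - [0.7,-0.378,-0.554,0,0,0,1]
    - [0.7,-0.378,-0.554,0,0,0,1]
    - [0.7,-0.378,-0.554,0,0,0,1]
    - [0.7,-0.378,-0.554,0,0,0,1]
    - [0.7,-0.378,-0.554,0,0,0,1]
    - [0.7,-0.378,-0.554,0,0,0,1]
    - [0.7,-0.378,-0.554,0,0,0,1]

```text
t: 23.35
position: [0.4479, -0.1905, 0.1849]
tool_rot: [0.574, 0.819, 0.0, -0.001]
contact_force: [0.3, 1.0, -0.7]
opening: 0.0747
grasp_force: 0.0
```

>>> apply_moves:
  series:
    - [0.7,-0.274,-0.22,0,0,0,0.667]
    - [0.7,-0.274,-0.22,0,0,0,0.667]
    - [0.7,-0.274,-0.22,0,0,0,0.667]
    - [0.7,-0.274,-0.22,0,0,0,0.667]
    - [0.7,-0.274,-0.22,0,0,0,0.667]
    - [0.7,-0.274,-0.22,0,0,0,0.667]
    - [0.7,-0.274,-0.22,0,0,0,0.667]
    - [0.7,-0.274,-0.22,0,0,0,0.667]

```text
t: 24.02
position: [0.4148, -0.2887, 0.186]
tool_rot: [0.706, 0.708, 0.0, -0.0]
contact_force: [0.1, -0.4, -0.2]
opening: 0.0749
grasp_force: 0.0
```

```bash
python3 - <<'E'
from h import *
go((.414,-.290,.06,0))
s=robot.read_state();i=wext(look('w8'),s)
m=mask(i,(0,0,150),(180,60,255),(180,120,340,300));print("jar lid",circ(i,m,.096))
cv2.imwrite('pics/w8s.png',cv2.resize(i["frame"],(400,300)))
E
```

```text
t 24.02 p [ 0.4148 -0.2887  0.186 ] phi 0.18 tilt [-0.01  0.04] F [ 0.1 -0.4 -0.2] op 0.0749 g 0.0
[-0.005 -0.003  0.42 ] [-0.    -0.001  0.006]
jar lid [ 0.4253 -0.2779  0.0739]
```

View pics/w8s.png

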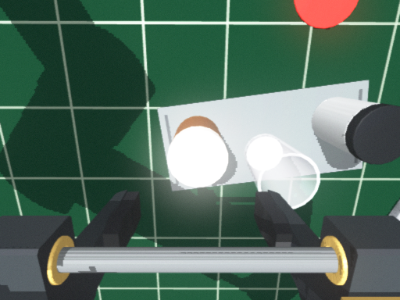

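The jar lid is at (198,156), centred where expected, with the tumbler and canister clear. Returning the jar.

>>> apply_moves:
  series:
    - [0.7,0,0,0.05,0,0,0]
    - [0.7,0,0,0.16,0,0,0]
    - [0.7,0,0,0.28,0,0,0]
    - [0.7,0,0,0.38,0,0,0]
    - [0.7,0,0,0.422,0,0,0]
    - [0.7,0,0,0.422,0,0,0]
    - [-1,0,0,0.422,0,0,0]
    - [-1,0,0,0.422,0,0,0]
    - [-1,0,0,0.422,0,0,0]
    - [-1,0,0,0.422,0,0,0]
    - [-1,0,0,0.422,0,0,0]
    - [-1,0,0,0.422,0,0,0]
  force: 20

```text
t: 25.07
position: [0.4154, -0.2912, 0.0612]
tool_rot: [0.707, 0.707, 0.0, 0.002]
contact_force: [-0.2, 2.2, 5.2]
opening: 0.0596
grasp_force: 20.0
```

>>> apply_moves:
  series:
    - [-1,0,0,-0.05,0,0,0]
    - [-1,0,0,-0.17,0,0,0]
    - [-1,0,0,-0.29,0,0,0]
    - [-1,0,0,-0.41,0,0,0]
    - [-1,0.1,0.05,-0.41,0,0,0]
    - [-1,0.21,0.1,-0.41,0,0,0]
    - [-1,0.32,0.155,-0.41,0,0,0]
    - [-1,0.43,0.21,-0.41,0,0,0]
    - [-1,0.54,0.265,-0.41,0,0,0]
    - [-1,0.65,0.32,-0.41,0,0,0]
    - [-1,0.7,0.34,-0.41,0,0,0]

```text
t: 25.98
position: [0.5175, -0.077, 0.1826]
tool_rot: [0.706, 0.708, 0.001, -0.0]
contact_force: [-0.4, -1.0, -2.1]
opening: 0.0595
grasp_force: 20.0
```

>>> apply_moves:
  series:
    - [-1,0.1,0.06,0,0,0,0]
    - [-1,0.2,0.11,0,0,0,0]
    - [-1,0.3,0.165,0,0,0,0]
    - [-1,0.39,0.21,0,0,0,0]
    - [-1,0.418,0.228,0,0,0,0]
    - [-1,0.418,0.228,0,0,0,0]
    - [-1,0.418,0.228,0.1,0,0,0]
    - [-1,0.418,0.228,0.22,0,0,0]
    - [-1,0.418,0.228,0.33,0,0,0]
    - [-1,0.418,0.228,0.38,0,0,0]
    - [-1,0.418,0.228,0.41,0,0,0]
    - [-1,0.418,0.228,0.41,0,0,0]

```text
t: 26.98
position: [0.5819, 0.0432, 0.0581]
tool_rot: [0.707, 0.707, -0.002, -0.002]
contact_force: [0.2, -0.2, -1.4]
opening: 0.0592
grasp_force: 20.5
```

```bash
python3 - <<'E'
from h import *
for k in range(1): go((.5845,.0455,.059,0))
b=look('s9',name='side')
E
```

```text
t 26.98 p [0.5819 0.0432 0.0581] phi -0.06 tilt [-0.32 -0.05] F [ 0.2 -0.2 -1.4] op 0.0592 g 20.5
[ 0.008  0.009 -0.003] [-0.011  0.002 -0.002]
```

>>> apply_moves:
  series:
    - [-1,0,0,0.003,0,0,0]
    - [-1,0,0,0.003,0,0,0]
    - [0.7,0,0,0.003,0,0,0]
    - [0.7,0,0,0.003,0,0,0]
    - [0.7,0,0,0.003,0,0,0]
    - [0.7,0,0,0.003,0,0,0]
    - [0.7,0,0,-0.05,0,0,0]
    - [0.7,0,0,-0.17,0,0,0]
    - [0.7,0,0,-0.29,0,0,0]
    - [0.7,0,0,-0.41,0,0,0]
    - [0.7,0,0,-0.41,0,0,0]

```text
t: 27.95
position: [0.59, 0.0453, 0.1918]
tool_rot: [0.707, 0.707, 0.005, 0.005]
contact_force: [1.6, -0.2, 0.7]
opening: 0.0748
grasp_force: 0.0
```

>>> apply_moves:
  series:
    - [0.75,-0.13,-0.03,0,0,0,0]
    - [0.75,-0.26,-0.055,0,0,0,0]
    - [0.75,-0.39,-0.08,0,0,0,0]
    - [0.75,-0.52,-0.11,0,0,0,0]
    - [0.75,-0.65,-0.14,0,0,0,0]
    - [0.75,-0.78,-0.165,0,0,0,0]
    - [0.75,-0.91,-0.195,0,0,0,0]
    - [0.75,-0.995,-0.21,0,0,0,0]

```text
t: 28.62
position: [0.5207, -0.2568, 0.1829]
tool_rot: [0.708, 0.707, -0.0, 0.001]
contact_force: [0.3, -0.2, 0.6]
opening: 0.0771
grasp_force: 0.0
```

>>> apply_moves:
  series:
    - [0.75,-0.12,-0.03,0,0,0,0]
    - [0.75,-0.2,-0.045,0,0,0,0]
    - [0.75,-0.2,-0.045,0,0,0,0]
    - [0.75,-0.2,-0.045,0,0,0,0]

```text
t: 28.95
position: [0.5079, -0.3146, 0.1825]
tool_rot: [0.708, 0.706, 0.0, -0.0]
contact_force: [0.2, 0.1, 0.7]
opening: 0.0772
grasp_force: 0.0
```

```bash
python3 - <<'E'
from h import *
go((.508,-.313,.060,0))
i=look('w10');b=look('s10',name='side')
cv2.imwrite('pics/wt10.png',cv2.resize(np.hstack([i["frame"],b["frame"]]),(800,300),interpolation=cv2.INTER_AREA))
E
```

```text
t 28.95 p [ 0.5079 -0.3146  0.1825] phi -0.16 tilt [0.01 0.02] F [0.2 0.1 0.7] op 0.0772 g 0.0
[0.005 0.    0.408] [ 0.    -0.001 -0.005]
```

View pics/wt10.png

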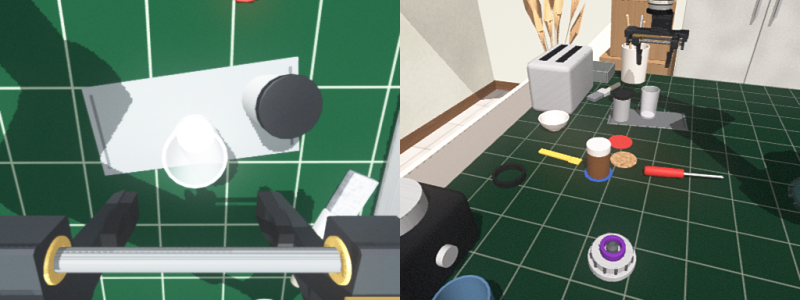

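The jar is back on blue and the gasket is still seated at (613,247). The tumbler at (196,155) is centred for its grasp. That was my 15th viewed picture, one over the limit of 14, so I won't view any more and will check the rest by numbers only.

>>> apply_moves:
  series:
    - [0.75,0,0,0.05,0,0,0]
    - [0.75,0,0,0.15,0,0,0]
    - [0.75,0,0,0.27,0,0,0]
    - [0.75,0,0,0.37,0,0,0]
    - [0.75,0,0,0.41,0,0,0]
    - [0.75,0,0,0.41,0,0,0]
    - [-1,0,0,0.41,0,0,0]
    - [-1,0,0,0.41,0,0,0]
    - [-1,0,0,0.41,0,0,0]
    - [-1,0,0,0.41,0,0,0]
    - [-1,0,0,0.41,0,0,0]
    - [-1,0,0,0.41,0,0,0]
  force: 12

```text
t: 30.05
position: [0.5096, -0.3146, 0.0618]
tool_rot: [0.707, 0.707, 0.0, 0.002]
contact_force: [-0.4, 0.6, 6.9]
opening: 0.0598
grasp_force: 12.9
```

>>> apply_moves:
  series:
    - [-1,0,0,-0.05,0,0,0]
    - [-1,0,0,-0.17,0,0,0]
    - [-1,0,0,-0.29,0,0,0]
    - [-1,0,0,-0.41,0,0,0]
    - [-1,0.12,0.01,-0.41,0,0,0]
    - [-1,0.25,0.02,-0.41,0,0,0]
    - [-1,0.38,0.03,-0.41,0,0,0]
    - [-1,0.51,0.04,-0.41,0,0,0]
    - [-1,0.64,0.055,-0.41,0,0,0]
    - [-1,0.77,0.067,-0.41,0,0,0]
    - [-1,0.88,0.077,-0.41,0,0,0]
    - [-1,0.942,0.082,-0.41,0,0,0]

```text
t: 31.05
position: [0.5324, -0.0277, 0.1828]
tool_rot: [0.707, 0.708, 0.0, -0.0]
contact_force: [0.3, -0.5, -0.1]
opening: 0.0593
grasp_force: 12.4
```

>>> apply_moves:
  series:
    - [-1,0,0,0,0,0,0]
    - [-1,0,0,0.12,0,0,0]
    - [-1,0,0,0.24,0,0,0]
    - [-1,0,0,0.34,0,0,0]
    - [-1,0,0,0.38,0,0,0]
    - [-1,0,0,0.4,0,0,0]
    - [-1,0,0,0.412,0,0,0]
    - [-1,0,0,0.412,0,0,0]
    - [-1,0,0,0.412,0,0,0]

```text
t: 31.8
position: [0.5342, -0.0317, 0.0607]
tool_rot: [0.707, 0.707, 0.001, 0.001]
contact_force: [0.2, -0.1, -0.5]
opening: 0.06
grasp_force: 12.0
```

>>> apply_moves:
  series:
    - [0.7,0,0,0.002,0,0,0]
    - [0.7,0,0,0.002,0,0,0]
    - [0.7,0,0,0.002,0,0,0]
    - [0.7,0,0,0.002,0,0,0]
    - [0.7,0,0,0.002,0,0,0]
    - [0.7,0,0,-0.05,0,0,0]
    - [0.7,0,0,-0.17,0,0,0]
    - [0.7,0,0,-0.29,0,0,0]
    - [0.7,0,0,-0.41,0,0,0]
    - [0.7,0,0,-0.41,0,0,0]

```text
t: 32.63
position: [0.5379, -0.0314, 0.1905]
tool_rot: [0.707, 0.707, 0.004, 0.005]
contact_force: [1.5, -0.3, 0.8]
opening: 0.0751
grasp_force: 0.0
```

>>> apply_moves:
  series:
    - [0.7,-0.13,0.03,0,0,0,0]
    - [0.7,-0.26,0.06,0,0,0,0]
    - [0.7,-0.39,0.1,0,0,0,0]
    - [0.7,-0.52,0.13,0,0,0,0]
    - [0.7,-0.65,0.16,0,0,0,0]
    - [0.7,-0.786,0.198,0,0,0,0]
    - [0.7,-0.786,0.198,0,0,0,0]
    - [0.7,-0.786,0.198,0,0,0,0]

```text
t: 33.3
position: [0.5921, -0.2688, 0.181]
tool_rot: [0.708, 0.706, -0.0, -0.0]
contact_force: [0.5, -0.5, -0.4]
opening: 0.0752
grasp_force: 0.0
```

```bash
python3 - <<'E'
from h import *
s=robot.read_state();go((.592,-.266,.060,0))
i=wext(look('w11'),s)
m=mask(i,(0,0,0),(180,255,60),(200,140,300,245));c=blob(m)
print("can lid",circ(i,m,.099),c.min(0),c.max(0), "expected px",proj(i,[[.592,-.266,.099]]))
b=look('s11',name='side')
m=mask(b,(0,0,150),(180,60,255),(235,175,272,203));c=blob(m);print("jar lid px",c.min(0),c.max(0))
a0=pickle.load(open('a.pkl','rb'))[1];c=blob(mask(a0,(0,0,150),(180,60,255),(235,175,272,203)));print("before",c.min(0),c.max(0))
d=cv2.absdiff(cv2.GaussianBlur(a0["frame"],(5,5),0),cv2.GaussianBlur(b["frame"],(5,5),0)).max(2)
print("diff tumbler/jar/pry regions",[int((d[y0:y1,x0:x1]>30).sum()) for x0,y0,x1,y1 in((275,155,305,212),(235,172,272,232),(175,185,234,212))])
E
```

```text
t 33.3 p [ 0.5921 -0.2688  0.181 ] phi -0.2 tilt [-0.05  0.03] F [ 0.5 -0.5 -0.4] op 0.0752 g 0.0
[0.009 0.    0.403] [-0.002 -0.001 -0.007]
can lid [ 0.5975 -0.2416  0.0188] [237 160] [286 179] expected px [[254.10785853 203.35020227]]
jar lid px [238 176] [269 200]
before [238 175] [269 199]
diff tumbler/jar/pry regions [362, 92, 0]
```

```bash
python3 - <<'E'
from h import *
f=cv2.imread('pics/w11.png');i=robot.get_image("wrist");s=robot.read_state();wext(i,s)
g=cv2.cvtColor(i["frame"],cv2.COLOR_BGR2GRAY)
for t in(60,80,100):
    m=np.where(g<t,255,0).astype(np.uint8);k=np.zeros_like(m);k[150:262,195:320]=255;m&=k
    m=cv2.morphologyEx(m,cv2.MORPH_OPEN,np.ones((5,5)));c=blob(m);print(t,circ(i,m,.099),c.min(0),c.max(0))
C=cv2.HoughCircles(cv2.medianBlur(g[130:270,180:330],5),cv2.HOUGH_GRADIENT,1,40,param1=80,param2=15,minRadius=30,maxRadius=50)
print(C[0][:3] if C is not None else None)
print("expected r px",i["K"][0,0]*.0295/(proj and ((i["R"]@[.592,-.266,.099]+i["t"])[2])))
for c in C[0][:2]: print(ray(i,[c[0]+180,c[1]+130],.099))
E
```

```text
60 [ 0.6035 -0.3072  0.0258] [237 251] [301 261]
80 [ 0.5921 -0.2622  0.0294] [217 168] [292 238]
100 [ 0.5924 -0.2622  0.03  ] [216 164] [292 238]
[[80.5 72.5 44.9]]
expected r px 39.14835183166413
[[ 0.59635217 -0.26206806]]
```

The canister is where it was left: (0.592,-0.262), radius 29.4 mm. Returning it.

>>> apply_moves:
  series:
    - [0.7,0,0,0.05,0,0,0]
    - [0.7,0,0,0.15,0,0,0]
    - [0.7,0,0,0.27,0,0,0]
    - [0.7,0,0,0.37,0,0,0]
    - [0.7,0,0,0.41,0,0,0]
    - [0.7,0,0,0.41,0,0,0]
    - [-1,0,0,0.41,0,0,0]
    - [-1,0,0,0.41,0,0,0]
    - [-1,0,0,0.41,0,0,0]
    - [-1,0,0,0.41,0,0,0]
    - [-1,0,0,0.41,0,0,0]
    - [-1,0,0,0.41,0,0,0]
  force: 20

```text
t: 34.45
position: [0.5939, -0.2674, 0.0619]
tool_rot: [0.707, 0.707, 0.001, 0.002]
contact_force: [-0.7, 0.9, 6.3]
opening: 0.0571
grasp_force: 20.0
```

>>> apply_moves:
  series:
    - [-1,0,0,-0.05,0,0,0]
    - [-1,0,0,-0.17,0,0,0]
    - [-1,0,0,-0.29,0,0,0]
    - [-1,0,0,-0.41,0,0,0]
    - [-1,0.1,-0.02,-0.41,0,0,0]
    - [-1,0.22,-0.045,-0.41,0,0,0]
    - [-1,0.34,-0.07,-0.41,0,0,0]
    - [-1,0.44,-0.09,-0.41,0,0,0]
    - [-1,0.492,-0.1,-0.41,0,0,0]
    - [-1,0.492,-0.1,-0.41,0,0,0]
    - [-1,0.492,-0.1,-0.41,0,0,0]

```text
t: 35.37
position: [0.5622, -0.1189, 0.1822]
tool_rot: [0.706, 0.708, -0.0, 0.001]
contact_force: [0.7, 0.2, -2.1]
opening: 0.0571
grasp_force: 20.0
```

>>> apply_moves:
  series:
    - [-1,0,0,0.1,0,0,0]
    - [-1,0,0,0.22,0,0,0]
    - [-1,0,0,0.33,0,0,0]
    - [-1,0,0,0.38,0,0,0]
    - [-1,0,0,0.4,0,0,0]
    - [-1,0,0,0.411,0,0,0]
    - [-1,0,0,0.411,0,0,0]
    - [-1,0,0,0.411,0,0,0]

```text
t: 36.03
position: [0.5631, -0.1209, 0.0599]
tool_rot: [0.708, 0.707, 0.0, 0.001]
contact_force: [-2.5, 0.3, 2.8]
opening: 0.0576
grasp_force: 20.0
```

>>> apply_moves:
  series:
    - [0.7,0,0,0,0,0,0]
    - [0.7,0,0,0,0,0,0]
    - [0.7,0,0,0,0,0,0]
    - [0.7,0,0,0,0,0,0]
    - [0.7,0,0,0,0,0,0]
    - [0.7,0,0,-0.05,0,0,0]
    - [0.7,0,0,-0.17,0,0,0]
    - [0.7,0,0,-0.29,0,0,0]
    - [0.7,0,0,-0.41,0,0,0]
    - [0.7,0,0,-0.41,0,0,0]

```text
t: 36.87
position: [0.5673, -0.1203, 0.1905]
tool_rot: [0.707, 0.707, 0.004, 0.006]
contact_force: [1.2, -0.5, 1.1]
opening: 0.0753
grasp_force: 0.0
```

>>> apply_moves:
  series:
    - [0.7,-0.13,-0.03,-0.1,0,0,0]
    - [0.7,-0.26,-0.06,-0.2,0,0,0]
    - [0.7,-0.38,-0.1,-0.2,0,0,0]
    - [0.7,-0.5,-0.15,-0.2,0,0,0]
    - [0.7,-0.62,-0.2,-0.2,0,0,0]
    - [0.7,-0.74,-0.24,-0.2,0,0,0]
    - [0.7,-0.85,-0.28,-0.2,0,0,0]
    - [0.7,-0.96,-0.3,-0.2,0,0,0]
    - [0.7,-0.96,-0.3,-0.2,0,0,0]
    - [0.7,-0.96,-0.3,-0.2,0,0,0]

```text
t: 37.7
position: [0.4714, -0.4086, 0.2412]
tool_rot: [0.708, 0.706, 0.0, -0.0]
contact_force: [0.0, 0.4, -0.8]
opening: 0.0749
grasp_force: 0.0
```

```bash
python3 - <<'E'
from h import *
a0,b0=pickle.load(open('a.pkl','rb'))
a=look('t12',name='top');b=look('s12',name='side');go()
print("time")
def pr(n,im0,im1,lo,hi,bx,z):
    print(n,[circ(im,mask(im,lo,hi,bx),z).tolist() for im in(im0,im1)])
pr("jar lid top",a0,a,(0,0,150),(180,70,255),(210,178,250,215),.095)
pr("blue top",a0,a,(100,110,60),(128,255,255),(205,170,258,230),.003)
pr("red top",a0,a,(0,150,80),(8,255,255),(285,185,335,240),.003)
pr("cork top",a0,a,(8,60,60),(20,255,255),(240,200,295,255),.003)
pr("can lid side",b0,b,(0,0,0),(180,255,60),(268,138,300,165),.095)
pr("jar lid side",b0,b,(0,0,150),(180,60,255),(235,175,272,203),.095)
for n,x,y,box in(("top",a0,a,[(205,170,335,255),(235,110,265,185)]),("side",b0,b,[(265,138,305,215),(230,172,275,232),(175,185,234,212)])):
    d=cv2.absdiff(cv2.GaussianBlur(x["frame"],(5,5),0),cv2.GaussianBlur(y["frame"],(5,5),0)).max(2)
    for q in box: print(n,q,int((d[q[1]:q[3],q[0]:q[2]]>40).sum()))
for lo,hi,n in(((.5325,-.0303),.027,"tum"),):pass
g=mask(b,(125,80,60),(155,255,255),(240,290,310,360));print("gasket side",circ(b,g,.04))
# sub-pixel shifts by phase correlation, tumbler rim / canister patches
for n,x,y,q in(("tum top",a0,a,(248,205,288,245)),("can top",a0,a,(296,190,332,232)),("jar top",a0,a,(212,178,252,222)),("tum side",b0,b,(272,155,306,215)),("can side",b0,b,(266,140,302,165)),("jar side",b0,b,(234,174,274,232))):
    f=lambda im:np.float32(cv2.cvtColor(im["frame"],cv2.COLOR_BGR2GRAY)[q[1]:q[3],q[0]:q[2]])
    print(n,np.round(cv2.phaseCorrelate(f(x),f(y),cv2.createHanningWindow((q[2]-q[0],q[3]-q[1]),cv2.CV_32F)),2))
E
```

```text
t 37.8 p [ 0.4722 -0.4065  0.2412] phi -0.02 tilt [-0.02  0.06] F [-0.1  0.7  0.3] op 0.0747 g 0.0
time
jar lid top [[0.5842, 0.0454, 0.0315], [0.5839, 0.0473, 0.0318]]
blue top [[0.5843, 0.0456, 0.0393], [0.5843, 0.0458, 0.0395]]
red top [[0.5619, -0.1166, 0.0386], [0.5617, -0.1164, 0.0386]]
cork top [[0.5328, -0.0301, 0.039], [0.5325, -0.0303, 0.0387]]
can lid side [[0.5606, -0.1101, 0.0372], [0.5616, -0.1095, 0.0372]]
jar lid side [[0.5826, 0.0572, 0.0422], [0.5819, 0.0594, 0.0421]]
top (205, 170, 335, 255) 600
top (235, 110, 265, 185) 5
side (265, 138, 305, 215) 8
side (230, 172, 275, 232) 13
side (175, 185, 234, 212) 0
gasket side [0.487  0.2906 0.0283]Traceback (most recent call last):
  File "<stdin>", line 21, in <module>
    return _wrapfunc(a, 'round', decimals=decimals, out=out)
    return _wrapit(obj, method, *args, **kwds)
    conv = _array_converter(obj)
ValueError: setting an array element with a sequence. The requested array has an inhomogeneous shape after 1 dimensions. The detected shape was (2,) + inhomogeneous part.
```

```bash
python3 -c "
from workcell import robot
print(robot.hand_in())"
```

```text
the job is handed in; nothing more can be done
None
```

The job is handed in at about 38 s: the gasket is seated flat around the post, the tumbler, jar and canister stand upright within about 2 mm of where they started on their own coasters, and the pry tool has not moved; I did view 15 pictures, one over the limit of 14.

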